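Load a nozzle hood seal-down into the assembly nest and latch it

ROBOT

A 6-joint arm with a two-finger parallel gripper is mounted at the origin on the work surface. World frame = base frame: x ahead of the robot, y to its left, z up, the work surface at z = 0. Lengths are in mm, angles in rad, forces in N, time in s.
With the tool pointing down it reaches from about 325 to 875 mm from the base axis. Payload 4.4 kg.
Tool frame: the origin (TCP) lies between the finger pads; the fingertips stand 19 mm ahead of it and the grasp point (between the pads) is the TCP; z points along the fingers, y is the line along which they close (so a half turn about z gives the same grasp; the last joint's range is limited). The gripper opens to 85 mm and grips with 20 to 120 N. Pads are 22 mm wide; open, the fingers measure 114 mm over their backs; the gripper's body (76 mm by 85 mm) begins 54 mm behind the grasp point. The pads swing forward as they close: fully open they stand 13 mm farther back than shut.
Start: joints at [-1.286, 0.207, 1.542, -0, 1.393, -0.15], TCP at [242.195, -521.506, 250.282] pointing down, gripper open.
Joint ranges: [-2.73, 2.73], [-0.86, 2.22], [0.23, 2.46], [-1.11, 4.25], [0.08, 2.63], [-2.82, 2.82]. Speed limits (rad/s): [2.79, 2.79, 3.14, 3.14, 3.14, 3.14].

INTERFACE

Orientations are given as a unit quaternion [x, y, z, w].
In Python, from plant import bot gives the robot as it stands.
- The arm moves only by the tool jog_arm, never from a script. Its arguments are lists of equal length, an entry for each row: "delta_pos": the shift along the tool's x, y, z scaled (see below), a list of three; "yaw": the turn about the tool's z scaled (see below). A call has 1 to 10 rows; each row shifts and turns the commanded pose from where the row before left it, along the tool's axes as they then stand; what a row does not reach is not made up. The controller multiplies each number of a shift by 4 cm and each number of a turn by 10 degrees. A row lasts 1/8 s, in which the tool goes at most 62.5 mm and 10.7 degrees, less where a joint would pass 70% of its speed; a pose out of reach is approached as far as the arm can. A call with a number of a shift or a turn outside -1 to 1 is refused whole. A call with a gripper value outside its range is refused whole. "fingers" is the opening in per cent of the stroke, from 0 (shut) to 100 (fully open), set as the call begins (left out, the last holds). The fingers move at their own pace and stop on an object; the grip force is fixed at half the most. Time passes only in rows, so rows that do not move let the fingers close. It gives the time, the measured TCP pose, the force, the opening and the grip force at its end, in the units of the state.
- bot.get_obs(): the state, without advancing time (a new reading comes with each control period).
- bot.capture(name): name is "side" or "top" or "wrist"; returns the picture (480x640x3 uint8, red, green, blue); there is no depth.
- bot.calibration(name): a dict with "vertical_fov" (degrees; the focal length in pixels is half the picture's height over the tangent of half this angle, whatever the lens; pixels are square), "cx", "cy" (the principal point, pixels), "dist" ([k1, k2, p1, p2, k3] as OpenCV has them; the pictures are not rectified), "R" (3x3) and "t" (3): a world point X has camera coordinates R X + t; the wrist camera has in their place "T_tool_cam" (4x4, takes a point from camera to tool coordinates, whose origin is the TCP and whose axes are the flange's). Camera axes: x right, y down, z forward; pixel columns grow to the right and rows downward; lengths in mm; the calibration is good to about 2 mm. A picture is of the moment at which its call begins: read the wrist's pose just before it. calibration takes no time and is no camera call.
- bot.finish_job(): hands the job in; it is judged then, once.
Trained networks look in the newest picture that a camera, given by its name, has taken for a name from the list of things; names that differ only in an ending like _2 or _b are one class to them, and where a whole thing is asked for, a point or a joint stands for the part that bears it (a point fixed in the world has none). Each returns a list of dicts, best first, with "p" (0 to 1); they miss things now and then, are a little off and sometimes report something else, mostly with a low value. They report only what shows in the picture. A call takes as long as a camera call.
- bot.find_in(target, camera): "position" ([x, y, z] in mm, in world coordinates, good to about 4 mm: the middle of the surface that is visible of it).
The state is a dict: "t": time; "qpos": joint angles; "qd": joint speeds; "joint_efforts": joint torques, N m; "tcp_pos": TCP position; "orientation": TCP orientation; "ft_force": force on the tool from outside, world axes, zero at the start; "ft_torque": the same for the moment, N m; "finger_gap": finger opening in mm; "gripper_force": force on a finger pad.
Only numpy, scipy, OpenCV 4.12 (cv2) and the standard library are available. Lean on these libraries where they do the work, as an engineer would, in place of code of your own. Each camera call takes 0.05 s, during which the arm holds its last target. There are 200 camera calls.

TASK

Slide the red-knobbed latch of the aluminium nest back to clear the pocket, take the black nozzle hood from the yellow easel and set it gently down (do not drop it) into the pocket with its orange seal face down, neck up, its long side along the pocket's and its flange flush with the block. Then slide the latch fully home over the flange and let go, without disturbing the finished hood, screwdriver, jar and steel tube lying about.

Things in the scene. Friction and masses are not known exactly. Their poses are not given: they have to be found in the camera images.
- hood: Loose black plastic nozzle hood to load, 0.13-0.25 kg, 82 mm tall. Origin: centre of its flat orange seal face; z out of that face towards the neck. Flange z 0-10 mm: 76 (x) by 120 (y). Solid taper z 10-42: 56 by 88 narrowing to 36 by 44. Same after a half turn about z. At the start it leans on the easel on its -x long edge, +x edge uppermost, seal against the panel, z pointing 40 deg above horizontal.
- hood_neck (a point): Middle of the hood's straight-sided stiff neck, axes as the hood's, 62 mm from the seal face along the hood's z. The neck is 36 mm (x) by 44 mm (y) and runs from z 42 to 82 mm of the hood: the best place to grip, across the 44 mm. On the easel it is about 90 mm above the bench.
- easel: Fixed yellow easel that holds the hood at the start. Base 124 by 140 by 10 mm; panel leaning back 40 deg from vertical, 87 mm high at the top. Origin: centre of the underside. The hood's neck looks to its -x side. Only the panel behind and a 16 mm deep ledge under its lower edge touch the hood, so it lifts straight up and free.
- finished_hood: Bystander: another hood just like it (same size, origin and axes), loose, standing neck up on the bench. Leave it alone.
- nest: Fixed aluminium nest block, 116 mm (x) by 242 mm (y: from -76 to +166), top face at z = 28 mm. Origin: on the bench under the centre of the pocket. The latch is at its +y end, between two blue guide rails (x = +-27 mm, y 80 to 162) that reach z = 41 mm.
- pocket (a point): Centre of the floor of the nest's rectangular pocket, axes as the nest's. The pocket is 81 mm (x) by 125 mm (y), 10 mm deep (plain floor 18 mm above the bench), with 3 mm chamfers round its mouth.
- latch (a joint): Travel of the slide latch in m: 0 = home, its 42 mm wide, 8 mm thick steel tongue reaching 14 mm over the pocket's +y end; 0.036 = fully back; clear of the pocket over 0.016. Opens along the nest's +y; about 2.5 N of friction, stays where left. The tongue's underside is 2 mm above the block's top, so it passes over a hood's flange only when that lies fully down.
- latch_knob (a point): Centre of the latch's red knob, a block 20 mm (nest x) by 26 mm (nest y) by 34 mm high, from 38 to 72 mm above the bench; moves with the latch. At latch 0 it lies 90 mm from the pocket's centre along the nest's +y.
- screwdriver: Bystander: red-handled screwdriver 190 mm long lying on the bench. Leave it alone.
- grease_jar: Bystander: jar 64 mm across, 85 mm tall. Leave it alone.
- steel_tube: Bystander: steel tube with square fittings, 240 mm long, 38 mm wide, 32 mm high, lying along its x. Leave it alone.

How it is judged:
By the outcome, as a careful person would: the job done as asked, in the order asked, and still so for the second after the job is handed in, with the robot touching nothing.
It also fails if it takes over 64 s, if anything falls off the work surface, if the arm or the gripper's body presses on something with over 40 N, if the wrist force passes 120 N, or if a joint passes its speed limit or range.

## Working session

There is one attempt and no reset: what is moved stays moved. The work goes in short steps, Python scripts to look and compute and a tool call to move; the robot and the scene stay as the last step left them, time stands still between calls to the robot, and variables do not carry over. Pictures are saved under pics/ and viewed, at most 10 in all, crops included, and the job is handed in when it is done.

Besides the shell and the picture viewer there is one more tool, called as name(argument=value, ...), one argument or row to a line, values as JSON. jog_arm: Moves the arm, as the interface text tells. Its arguments: {"type":"object","properties":{"delta_pos":{"type":"array","items":{"type":"array","items":{"type":"number"}}},"yaw":{"type":"array","items":{"type":"number"}},"fingers":{"type":"number"}},"required":["delta_pos","yaw"]}

```bash
mkdir -p pics; ls; python3 - <<'E'
from plant import bot
import cv2,numpy as np
o=bot.get_obs(); print({k:np.round(v,3).tolist() for k,v in o.items()})
for c in ['top','side']:
    im=bot.capture(c); cv2.imwrite(f'pics/{c}0.png',im[:,:,::-1])
    for n in ['hood','hood_neck','easel','finished_hood','nest','pocket','latch','latch_knob','screwdriver','grease_jar','steel_tube']:
        try: print(c,n,[(np.round(d['position'],0).tolist(),round(d['p'],2)) for d in bot.find_in(n,c)][:3])
        except Exception as e: print(c,n,e)
    k=bot.calibration(c); print({a:np.round(b,4).tolist() for a,b in k.items()})
print(bot.calibration('wrist'))
E
```

```text
pics
{'t': 0.0, 'qpos': [-1.287, 0.207, 1.543, -0.0, 1.393, -0.15], 'qd': [-0.002, -0.001, 0.0, -0.001, 0.0, -0.001], 'joint_efforts': [0.0, -38.304, -29.159, -0.0, 0.011, 0.0], 'tcp_pos': [241.976, -520.821, 249.116], 'orientation': [0.976, 0.216, -0.0, -0.001], 'ft_force': [-0.815, -0.103, -0.306], 'ft_torque': [-0.033, 0.037, -0.039], 'gripper_force': 0.0, 'finger_gap': 85.753}
top hood []
top hood_neck [([512.0, -254.0, 86.0], 0.96)]
top easel [([537.0, 269.0, 25.0], 0.66), ([493.0, -229.0, 14.0], 0.59)]
top finished_hood [([670.0, -12.0, 8.0], 0.87), ([527.0, 307.0, 38.0], 0.39)]
top nest [([530.0, 275.0, 28.0], 0.74)]
top pocket [([538.0, 272.0, 25.0], 0.76), ([512.0, -255.0, 81.0], 0.75)]
top latch [([528.0, 308.0, 40.0], 0.58)]
top latch_knob [([529.0, 306.0, 39.0], 0.9)]
top screwdriver [([374.0, -16.0, 22.0], 0.76)]
top grease_jar [([755.0, 150.0, 85.0], 0.71)]
top steel_tube [([758.0, -114.0, 28.0], 0.89)]
{'vertical_fov': 49.1756, 'cx': 316.6718, 'cy': 234.5708, 'dist': [-0.1306, 0.0, 0.0, 0.0, 0.0], 'R': [[-0.0057, -0.9998, -0.0202], [-0.995, 0.0077, -0.0997], [0.0998, 0
[... 599 characters left out ...]
: 244.6429, 'dist': [-0.1003, 0.0, 0.0, 0.0, 0.0], 'R': [[0.9556, -0.2943, 0.0142], [-0.1373, -0.4875, -0.8623], [0.2607, 0.822, -0.5063]], 't': [-546.233, 180.793, 678.3018]}
{'vertical_fov': 69.43035088980893, 'cx': 319.7030849416785, 'cy': 240.03699466743396, 'dist': array([-0.01226873,  0.        ,  0.        ,  0.        ,  0.        ]), 'T_tool_cam': array([[ 1.25533493e-03, -9.51955816e-01, -3.06232833e-01,
         7.92016701e+01],
       [ 9.99999123e-01,  1.32411641e-03, -1.68711061e-05,
         1.07464776e+00],
       [ 4.21548466e-04, -3.06232544e-01,  9.51956644e-01,
        -1.23979571e+02],
       [ 0.00000000e+00,  0.00000000e+00,  0.00000000e+00,
         1.00000000e+00]])}
```

View pics/top0.png

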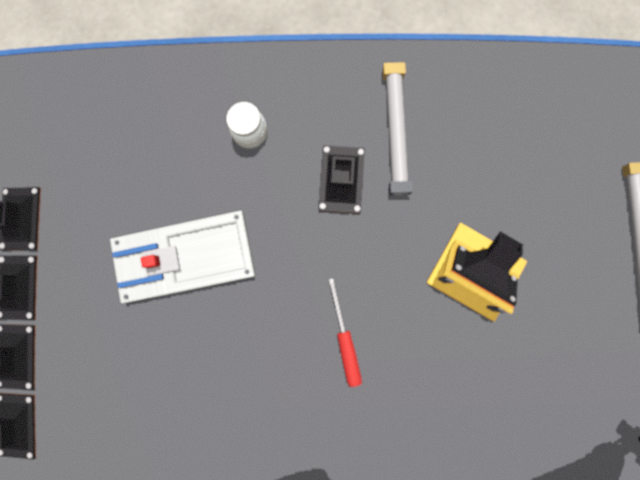

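View pics/side0.png

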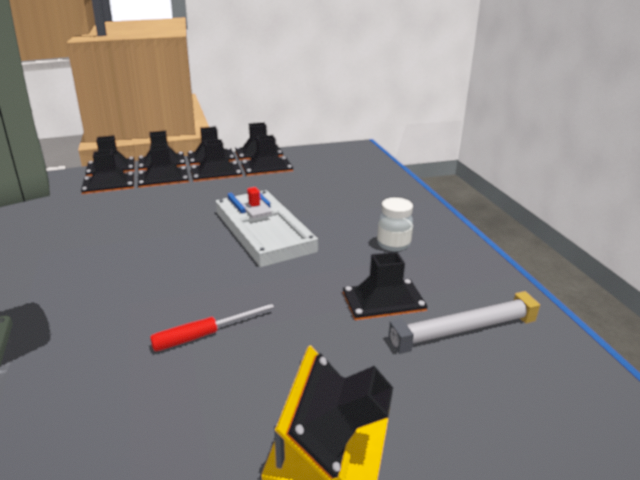

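The top view shows the nest at about px (182,257), with its latch end to the left and the knob at (150,261). The easel and hood are at (478,272), with the neck pointing up-right and its tip at (508,247). The side view agrees. The tool can only point down, so the hood will have to be pivoted in the grip to level it. I'll measure the nest and hood poses from the pictures next.

```bash
cat > h.py <<'E'
import numpy as np, cv2
from plant import bot
from scipy.spatial.transform import Rotation as Ro
def cam(c,obs=None):
    k=bot.calibration(c); f=240/np.tan(np.radians(k['vertical_fov'])/2)
    K=np.array([[f,0,k['cx']],[0,f,k['cy']],[0,0,1.]])
    if 'R' in k: R,t=np.array(k['R']),np.array(k['t'])
    else:
        T=np.eye(4);T[:3,:3]=Ro.from_quat(obs['orientation']).as_matrix();T[:3,3]=obs['tcp_pos']
        M=np.linalg.inv(T@np.array(k['T_tool_cam']));R,t=M[:3,:3],M[:3,3]
    return K,np.array(k['dist']),R,t
def world(c,px,z,obs=None):
    K,d,R,t=cam(c,obs); u=cv2.undistortPoints(np.array(px,float).reshape(-1,1,2),K,d).reshape(-1,2)
    r=np.c_[u,np.ones(len(u))]@R; o=-R.T@t
    return o+r*((z-o[2])/r[:,2])[:,None]
def proj(c,X,obs=None):
    K,d,R,t=cam(c,obs); return cv2.projectPoints(np.array(X,float).reshape(-1,3),cv2.Rodrigues(R)[0],t,K,d)[0].reshape(-1,2)
def plan(target,ty=None):
    "units to jog: yaw first (tool y to world angle ty deg mod 180), then shift"
    o=bot.get_obs();R=Ro.from_quat(o['orientation']).as_matrix();y=0
    if ty is not None:
        a=np.degrees(np.arctan2(R[1,1],R[0,1])); y=-((ty-a+90)%180-90)
        R=R@Ro.from_euler('z',y,degrees=True).as_matrix()
    print('t',round(o['t'],2),'tcp',np.round(o['tcp_pos'],1),'F',np.round(o['ft_force'],1),'gap',round(o['finger_gap'],1),'yaw units',round(y/10,2),'shift units',np.round(R.T@(np.array(target)-o['tcp_pos'])/40,3))
def save(n,im): cv2.imwrite(f'pics/{n}.png',im[:,:,::-1])
E
python3 - <<'E'
from h import *
im=cv2.imread('pics/top0.png'); hsv=cv2.cvtColor(im,cv2.COLOR_BGR2HSV)
m=((hsv[...,2]>150)&(hsv[...,1]<40)).astype(np.uint8); m[:180]=0; m[:,:100]=0;m[330:]=0;m[:,280:]=0
c=np.concatenate(cv2.findContours(m,cv2.RETR_EXTERNAL,cv2.CHAIN_APPROX_NONE)[0])
w=world('top',c,28)[:,:2].astype(np.float32); b=cv2.boxPoints(cv2.minAreaRect(w)); print('nest rect',np.round(b),cv2.minAreaRect(w))
print('red knob', [np.round(world('top',[[150,261]],72),0)])
y=((hsv[...,0]>15)&(hsv[...,0]<35)&(hsv[...,1]>150)&(hsv[...,2]>80)).astype(np.uint8); y[:200]=0;y[340:]=0
ys,xs=np.nonzero(y); print('yellow',xs.min(),xs.max(),ys.min(),ys.max())
print('yellow corners z10',np.round(world('top',[[462,226],[429,283],[497,318]],10)))
print('z80 top panel corners', np.round(world('top',[[432,284],[497,318]],45)))
E
```

```text
nest rect [[450. 384.]
 [499. 141.]
 [618. 165.]
 [569. 408.]] ((533.9902954101562, 274.682373046875), (120.77459716796875, 247.53488159179688), 11.481959342956543)
red knob [array([[524., 314.,  72.]])]
yellow 432 519 230 319
yellow corners z10 [[ 586. -227.   10.]
 [ 485. -164.   10.]
 [ 422. -285.   10.]]
z80 top panel corners [[ 483. -163.   45.]
 [ 424. -274.   45.]]
```

```bash
python3 - <<'E'
import cv2
im=cv2.imread('pics/top0.png')[205:335,410:550]
cv2.imwrite('pics/easelcrop.png',cv2.resize(im,None,fx=5,fy=4.6,interpolation=cv2.INTER_CUBIC)) # 700x598
E
```

```text
(no output)
```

View pics/easelcrop.png

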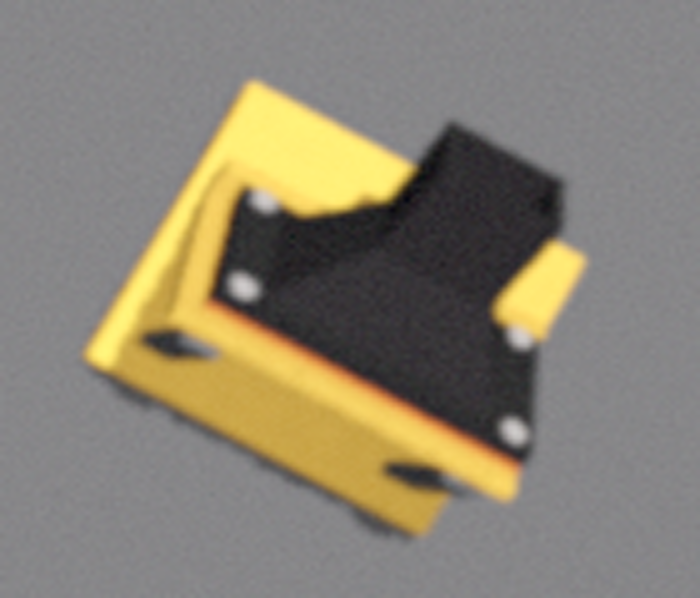

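The crop shows the easel base corners at px (428,282), (493,321) and (460,223). The hood's orange upper edge runs from (453,270) to (514,305), and the neck points up-right. I'll move above the latch first.

```bash
python3 - <<'E'
from h import *
e=world('top',[[453,270.2],[514,305.4]],80); d=e[0]-e[1]; print(np.round(e),np.degrees(np.arctan2(d[1],d[0])),np.linalg.norm(d))
plan([526,290,210],101.5)
E
```

```text
[[ 505. -191.   80.]
 [ 446. -292.   80.]] 59.572983094780476 116.9190174853405
t 1.2 tcp [ 242.2 -521.5  250.3] F [ 0.8 -0.1 -0.5] gap 85.7 yaw units 1.34 shift units [ 10.998 -18.465   1.007]
```

jog_arm(
  delta_pos=[
    [0,0,0],
    [0,0,0],
    [0.55,-0.92,0],
    [0.55,-0.92,0],
    [0.55,-0.92,0],
    [0.55,-0.92,0],
    [0.55,-0.92,0],
    [0.55,-0.92,0],
    [0.55,-0.92,0],
    [0.55,-0.92,0],
  ],
  yaw=[0.67,0.67,0,0,0,0,0,0,0,0],
)

```text
t: 2.45
tcp_pos: [356.2, -196.7, 250.6]
orientation: [0.995, 0.1, 0.0, 0.0]
ft_force: [0.9, 0.4, -0.4]
finger_gap: 85.3
gripper_force: 0.0
```

jog_arm(
  delta_pos=[
    [0.55,-0.92,0],
    [0.55,-0.92,0],
    [0.55,-0.92,0],
    [0.55,-0.92,0],
    [0.55,-0.92,0],
    [0.55,-0.92,0],
    [0.55,-0.92,0],
    [0.55,-0.92,0],
    [0.55,-0.92,0],
    [0.55,-0.92,0],
  ],
  yaw=[0,0,0,0,0,0,0,0,0,0],
)

```text
t: 3.7
tcp_pos: [498.4, 208.1, 250.4]
orientation: [0.995, 0.1, 0.0, 0.0]
ft_force: [-0.2, -0.3, 0.1]
finger_gap: 85.6
gripper_force: 0.0
```

jog_arm(
  delta_pos=[
    [0.55,-0.92,0.5],
    [0.55,-0.95,0.5],
    [0,0,0],
    [0,0,0],
  ],
  yaw=[0,0,0,0],
)

```text
t: 4.2
tcp_pos: [526.1, 288.3, 210.3]
orientation: [0.995, 0.1, -0.0, 0.0]
ft_force: [-0.3, 0.7, 0.3]
finger_gap: 85.7
gripper_force: 0.0
```

```bash
python3 - <<'E'
from h import *
o=bot.get_obs(); im=bot.capture('wrist'); save('wnest',im)
plan([526,290,210],101.5)
for n in ['latch_knob','pocket','nest']:print(n,[(np.round(d['position'],1).tolist(),round(d['p'],2)) for d in bot.find_in(n,'wrist')][:2])
hsv=cv2.cvtColor(im,cv2.COLOR_RGB2HSV); m=(((hsv[...,0]<8)|(hsv[...,0]>172))&(hsv[...,1]>150)&(hsv[...,2]>60)).astype(np.uint8)
n,l,s,c=cv2.connectedComponentsWithStats(m); i=1+s[1:,4].argmax(); print(s[i],c[i], world('wrist',[c[i]],72,o))
E
```

```text
t 4.25 tcp [526.4 288.  210.9] F [ 0.4 -1.1 -0.3] gap 85.3 yaw units -0.0 shift units [ 0.001 -0.051  0.023]
latch_knob []
pocket [([539.4, 276.1, 29.7], 0.78)]
nest [([539.7, 277.0, 22.7], 0.74)]
[265 213  32  24 732] [280.91393443 224.40027322] [[527.85023939 318.75114751  72.        ]]
```

View pics/wnest.png

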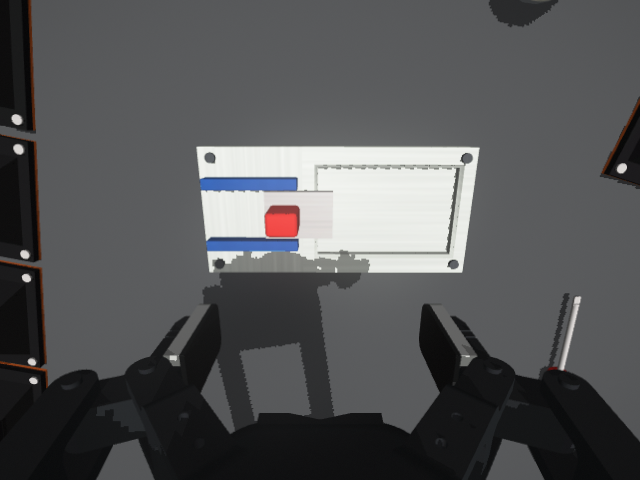

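The wrist picture shows the nest square in view, with block corners near (197,147), (479,147), (463,272) and (210,272), and the knob at (281,221).

```bash
python3 - <<'E'
from h import *
o=bot.get_obs()
w=world('wrist',[[197,147],[479,147],[463,272],[210,272]],28,o); print(np.round(w,1))
m=np.array([[-58,166],[58,166],[58,-76],[-58,-76]])  # guess orders below
img=w[:,:2]; nestpts=np.array([[58,166],[58,-76],[-58,-76],[-58,166]],float)
A=nestpts-nestpts.mean(0);B=img-img.mean(0)
th=np.arctan2((A[:,0]*B[:,1]-A[:,1]*B[:,0]).sum(),(A*B).sum()); R=np.array([[np.cos(th),-np.sin(th)],[np.sin(th),np.cos(th)]])
t=img.mean(0)-R@nestpts.mean(0); print('th',np.degrees(th),'pocket',t,'resid',np.round(img-(nestpts@R.T+t),1))
k=t+R@[0,90]; print('knob',k)
X=[list(t+R@p)+[28] for p in ([40.5,62.5],[40.5,-62.5],[-40.5,-62.5],[-40.5,62.5])]; print('pocket px',np.round(proj('wrist',X,o)))
plan([k[0],k[1],63],np.degrees(th)+90)
E
```

```text
[[569.3 403.4  28. ]
 [617.8 165.5  28. ]
 [503.9 141.5  28. ]
 [455.3 380.1  28. ]]
th 11.552062778024323 pocket [545.58839653 228.5451883 ] resid [[ 0.1  0.6]
 [ 0.2 -0.2]
 [-0.1 -0.9]
 [-0.2  0.6]]
knob [527.56515159 316.72207099]
pocket px [[318. 168.]
 [461. 168.]
 [450. 255.]
 [318. 255.]]
t 4.4 tcp [526.6 287.8 211.5] F [ 0.5 -0.6 -0.6] gap 85.6 yaw units -0.01 shift units [ 0.161 -0.704  3.713]
```

jog_arm(
  delta_pos=[
    [0.16,-0.7,0],
    [0,0,0.9],
    [0,0,0.9],
    [0,0,0.9],
    [0,0,0.6],
    [0,0,0.37],
    [0,0,0],
  ],
  yaw=[0,0,0,0,0,0,0],
)

```text
t: 5.28
tcp_pos: [526.5, 316.7, 63.0]
orientation: [0.995, 0.1, -0.001, 0.0]
ft_force: [-0.5, -0.0, -0.3]
finger_gap: 85.4
gripper_force: 0.0
```

jog_arm(
  delta_pos=[
    [0,0,0],
    [0,0,0],
    [0,0,0],
    [0,0,0],
    [0,0,0],
    [0,0,0],
    [0,0,0],
  ],
  yaw=[0,0,0,0,0,0,0],
  fingers=0,
)

```text
t: 6.15
tcp_pos: [527.2, 318.8, 64.7]
orientation: [0.995, 0.1, 0.001, -0.001]
ft_force: [-2.9, 3.0, 5.6]
finger_gap: 25.1
gripper_force: 61.9
```

jog_arm(
  delta_pos=[
    [0,-0.2,0],
    [0,-0.25,0],
    [0,-0.25,0],
    [0,-0.17,0],
    [0,0,0],
    [0,0,0],
  ],
  yaw=[0,0,0,0,0,0],
)

```text
t: 6.9
tcp_pos: [520.6, 351.7, 64.7]
orientation: [0.995, 0.1, 0.001, -0.0]
ft_force: [-1.6, 0.3, 6.0]
finger_gap: 25.0
gripper_force: 62.1
```

jog_arm(
  delta_pos=[
    [0,0,0],
    [0,0,0],
    [0,0,0],
    [0,0,-0.5],
    [0,0,-1],
    [0,0,-1],
    [0,0,-1],
    [0,0,0],
  ],
  yaw=[0,0,0,0,0,0,0,0],
  fingers=85,
)

```text
t: 7.9
tcp_pos: [523.1, 353.0, 210.3]
orientation: [0.995, 0.1, 0.006, -0.002]
ft_force: [-0.2, -0.2, 0.6]
finger_gap: 72.8
gripper_force: 0.0
```

```bash
python3 - <<'E'
from h import *
o=bot.get_obs(); im=bot.capture('wrist'); save('wnest2',im)
hsv=cv2.cvtColor(im,cv2.COLOR_RGB2HSV); m=(((hsv[...,0]<8)|(hsv[...,0]>172))&(hsv[...,1]>150)&(hsv[...,2]>60)).astype(np.uint8)
n,l,s,c=cv2.connectedComponentsWithStats(m); i=1+s[1:,4].argmax(); print(s[i],c[i], world('wrist',[c[i]],65,o))
# above the hood: neck expected
e=np.array([475.5,-241.5]); h=np.array([np.cos(np.radians(-30.4)),np.sin(np.radians(-30.4))])
# +x seal edge -> neck midpoint: along hood -x 38 and z 62
neck=e+h*(38*np.sin(np.radians(40))+62*np.cos(np.radians(40))); print('neck',neck)
plan([neck[0],neck[1],215],59.6)
E
```

```text
[ 593  377   36   57 1225] [611.23510204 402.89142857] [[413.44697206  42.91172207  65.        ]]
neck [ 537.5325736  -277.89429477]
t 7.95 tcp [521.6 352.3 207.4] F [-0.2 -0.9 -0.2] gap 72.5 yaw units 4.19 shift units [ 8.317 13.385 -0.234]
```

```bash
python3 - <<'E'
from h import *
o=bot.get_obs(); im=cv2.imread('pics/wnest2.png')
hsv=cv2.cvtColor(im,cv2.COLOR_BGR2HSV); m=(((hsv[...,0]<8)|(hsv[...,0]>172))&(hsv[...,1]>150)&(hsv[...,2]>60)).astype(np.uint8)
n,l,s,c=cv2.connectedComponentsWithStats(m)
for i in range(1,n):
    if s[i,4]>100: print(s[i],np.round(world('wrist',[c[i]],68,o),1))
E
```

```text
[306 223  32  28 743] [[519.3 350.   68. ]]
[ 593  377   36   57 1225] [[414.5  47.5  68. ]]
```

jog_arm(
  delta_pos=[
    [0,0,0],
    [0,0,0],
    [0,0,0],
    [0,0,0],
    [0,0,0],
    [0.59,0.95,0],
    [0.59,0.95,0],
    [0.59,0.95,0],
    [0.59,0.95,0],
    [0.59,0.95,0],
  ],
  yaw=[0.84,0.84,0.84,0.84,0.83,0,0,0,0,0],
  fingers=100,
)

```text
t: 9.2
tcp_pos: [524.5, 126.4, 202.2]
orientation: [0.965, -0.262, -0.001, 0.001]
ft_force: [-0.2, -1.2, -0.7]
finger_gap: 85.4
gripper_force: 0.0
```

jog_arm(
  delta_pos=[
    [0.59,0.95,0],
    [0.59,0.95,0],
    [0.59,0.95,0],
    [0.59,0.95,0],
    [0.59,0.95,0],
    [0.59,0.95,0],
    [0.59,0.95,0],
    [0.59,0.95,-0.2],
    [0.6,0.98,0],
    [0,0,0],
  ],
  yaw=[0,0,0,0,0,0,0,0,0,0],
)

```text
t: 10.45
tcp_pos: [534.6, -278.6, 210.3]
orientation: [0.964, -0.264, -0.001, 0.0]
ft_force: [0.8, 0.2, 0.3]
finger_gap: 85.4
gripper_force: 0.0
```

```bash
python3 - <<'E'
from h import *
o=bot.get_obs(); im=bot.capture('wrist'); save('whood',im)
plan([537.5,-278,215],59.6)
for n in ['hood','hood_neck','easel']:print(n,[(np.round(d['position'],1).tolist(),round(d['p'],2)) for d in bot.find_in(n,'wrist')][:2])
# model: draw predicted hood wireframe
a=np.radians(-30.4);h=np.array([np.cos(a),np.sin(a),0]);up=np.array([0,0,1.]);s,c=np.sin(np.radians(40)),np.cos(np.radians(40))
z=c*h+s*up;x=-s*h+c*up;y=np.cross(z,x);O=np.array([537.5,-278,90])-62*z
P=lambda p:O+p[0]*x+p[1]*y+p[2]*z
pts=[(sx*38,sy*60,0) for sx,sy in((1,1),(1,-1),(-1,-1),(-1,1))]+[(sx*18,sy*22,82) for sx,sy in((1,1),(1,-1),(-1,-1),(-1,1))]
p=proj('wrist',[P(q) for q in pts],o);print(np.round(p).tolist())
im=im.copy()
for k in range(4):
    for b in(0,4):cv2.line(im,tuple(map(int,p[b+k])),tuple(map(int,p[b+(k+1)%4])),(0,255,0),1)
save('whood_m',im)
E
```

```text
t 10.5 tcp [ 534.6 -276.6  210.1] F [-0.8  0.   1.2] gap 85.5 yaw units -0.01 shift units [ 0.081 -0.007 -0.124]
hood [([511.8, -262.5, 80.5], 0.96), ([659.8, -32.5, 12.4], 0.18)]
hood_neck [([510.0, -265.0, 84.8], 0.55)]
easel [([519.8, -249.1, 7.9], 0.56)]
[[389.0, 316.0], [245.0, 317.0], [254.0, 240.0], [381.0, 239.0], [350.0, 245.0], [283.0, 245.0], [286.0, 202.0], [347.0, 202.0]]
```

View pics/whood_m.png

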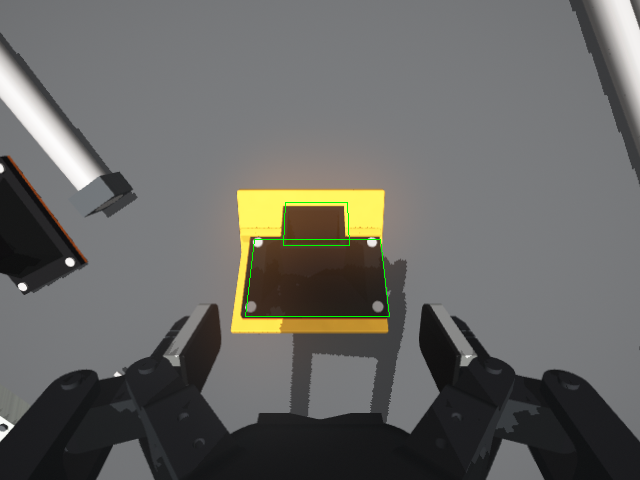

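The overlay matches: the flange and neck lie within 2–4 px of the model, with the neck at (284–346, 206–245). A small correction, then descend and grip.

jog_arm(
  delta_pos=[
    [0.09,-0.05,0.5],
    [0,0,0.8],
    [0,0,0.8],
    [0,0,0.5],
    [0,0,0.33],
    [0,0,0],
  ],
  yaw=[0,0,0,0,0,0],
)

```text
t: 11.4
tcp_pos: [539.3, -275.3, 93.2]
orientation: [0.965, -0.262, -0.001, -0.0]
ft_force: [0.1, 0.3, -0.1]
finger_gap: 85.3
gripper_force: 0.0
```

jog_arm(
  delta_pos=[
    [0,0,0],
    [0,0,0],
    [0,0,0],
    [0,0,0],
    [0,0,0],
    [0,0,0],
  ],
  yaw=[0,0,0,0,0,0],
  fingers=0,
)

```text
t: 12.15
tcp_pos: [540.5, -276.6, 95.7]
orientation: [0.965, -0.262, 0.001, 0.0]
ft_force: [-0.8, 0.3, 6.3]
finger_gap: 43.5
gripper_force: 61.7
```

jog_arm(
  delta_pos=[
    [0,0,-0.2],
    [0,0,-0.5],
    [0,0,-0.5],
    [0,0,-0.3],
    [0,0,0],
    [0,0,0],
  ],
  yaw=[0,0,0,0,0,0],
)

```text
t: 12.9
tcp_pos: [539.3, -275.6, 153.8]
orientation: [0.965, -0.262, -0.0, -0.0]
ft_force: [-1.1, 0.0, -2.2]
finger_gap: 43.5
gripper_force: 61.4
```

```bash
python3 - <<'E'
from h import *
o=bot.get_obs(); print(np.round(o['ft_force'],1),np.round(o['tcp_pos'],1)); a=bot.capture('wrist'); b=bot.capture('side')[300:480,200:440]
save('lift',np.hstack([cv2.resize(a[100:400,150:500],(420,360)),cv2.resize(b,(380,360))[:, :380]]))
E
```

```text
[-1.1  0.  -2.2] [ 539.3 -275.6  153.8]
```

View pics/lift.png

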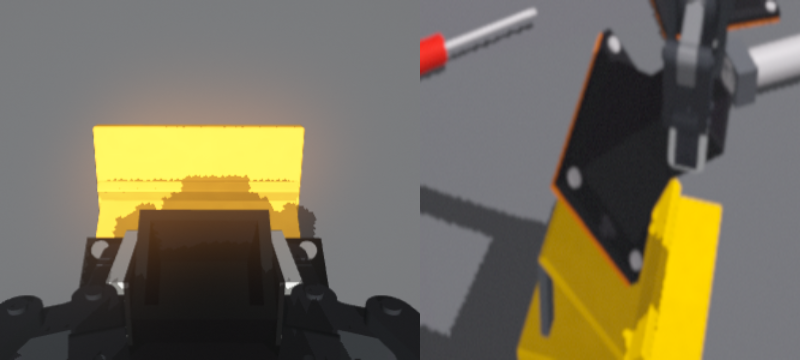

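The hood is held rigidly and still tilted. I'll roll it upright in the grip by backing the lower seal edge against the top edge of the easel panel.

jog_arm(
  delta_pos=[
    [-0.6,0,0],
    [-0.6,0,0],
    [0,0,0],
    [-0.18,0,-0.05],
    [-0.18,0,-0.06],
    [-0.16,0,-0.03],
    [-0.16,0,-0.03],
    [0,0,0],
  ],
  yaw=[0,0,0,0,0,0,0,0],
)

```text
t: 14.0
tcp_pos: [478.5, -240.3, 163.9]
orientation: [0.965, -0.262, 0.005, 0.002]
ft_force: [5.2, -2.5, 3.2]
finger_gap: 43.1
gripper_force: 62.4
```

```bash
python3 - <<'E'
from h import *
o=bot.get_obs(); print(np.round(o['ft_force'],1),np.round(o['ft_torque'],2),np.round(o['tcp_pos'],1)); a=bot.capture('wrist'); b=bot.capture('side')[260:440,160:400]
save('roll1',np.hstack([cv2.resize(a[100:400,150:500],(420,360)),cv2.resize(b,(380,360))[:, :380]]))
E
```

```text
[ 5.2 -2.5  3.2] [-0.57 -1.08 -0.02] [ 478.5 -240.3  163.9]
```

View pics/roll1.png

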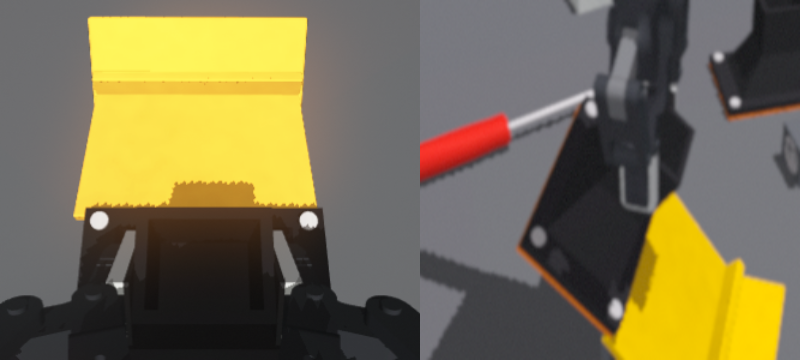

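The roll works at about 6 N: the hood has turned and its flange corners are visible at (100,220) and (308,220) in the crop. Continuing along the arc.

jog_arm(
  delta_pos=[
    [-0.16,0,0],
    [-0.16,0,0],
    [-0.16,0,0.03],
    [-0.16,0,0.03],
    [-0.15,0,0.05],
    [-0.15,0,0.06],
    [0,0,0],
  ],
  yaw=[0,0,0,0,0,0,0],
)

```text
t: 14.98
tcp_pos: [447.2, -221.9, 159.6]
orientation: [0.965, -0.262, 0.006, 0.002]
ft_force: [2.0, -0.1, 14.1]
finger_gap: 43.3
gripper_force: 66.7
```

```bash
python3 - <<'E'
from h import *
o=bot.get_obs(); print(np.round(o['ft_force'],1),np.round(o['ft_torque'],2),np.round(o['tcp_pos'],1)); a=bot.capture('wrist'); b=bot.capture('side')[260:440,120:360]
save('roll2',np.hstack([cv2.resize(a[100:400,150:500],(420,360)),cv2.resize(b,(380,360))[:, :380]]))
E
```

```text
[ 2.  -0.1 14.1] [-0.24 -0.82 -0.04] [ 447.2 -221.9  159.6]
```

View pics/roll2.png

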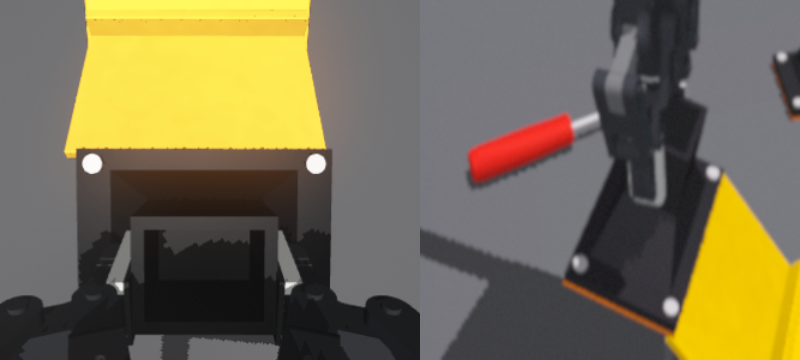

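```bash
cat >> h.py <<'E'
def edge(tilt,pz,lo):
    "pixels of -x flange top edge/neck top front edge for hood held at pivot pz, z axis tilted 'tilt' deg from vertical towards tool +x"
    R=Ro.from_quat(lo['orientation']).as_matrix();h=R[:,0];u=-R[:,2];yv=R[:,1];a=np.radians(tilt)
    z=np.sin(a)*h+np.cos(a)*u;f=np.cos(a)*h-np.sin(a)*u;p=np.array(lo['tcp_pos'])
    return proj('wrist',[p+z*(10-pz)+38*f-60*yv,p+z*(10-pz)+38*f+60*yv,p+z*(82-pz)+18*f-22*yv,p+z*(82-pz)+18*f+22*yv],lo)
E
python3 - <<'E'
from h import *
o=bot.get_obs()
for t in (0,5,10,15,20,25): print(t,np.round(edge(t,66,o)).tolist())
print('observed',[[150+77*.833,225],[150+332*.833,225],[150+104*.833,280],[150+279*.833,280]])
E
```

```text
0 [[207.0, 211.0], [432.0, 211.0], [257.0, 313.0], [382.0, 313.0]]
5 [[210.0, 219.0], [430.0, 219.0], [258.0, 307.0], [382.0, 308.0]]
10 [[212.0, 227.0], [427.0, 227.0], [258.0, 302.0], [381.0, 302.0]]
15 [[214.0, 235.0], [425.0, 235.0], [259.0, 297.0], [380.0, 297.0]]
20 [[216.0, 243.0], [424.0, 244.0], [260.0, 293.0], [379.0, 293.0]]
25 [[217.0, 252.0], [422.0, 252.0], [260.0, 289.0], [379.0, 289.0]]
observed [[214.141, 225], [426.556, 225], [236.632, 280], [382.407, 280]]
```

```bash
python3 - <<'E'
from h import *
from scipy.optimize import least_squares
o=bot.get_obs()
im=cv2.imread('pics/roll2.png'); g=cv2.cvtColor(im,cv2.COLOR_BGR2GRAY)[:, :420]
n,l,s,c=cv2.connectedComponentsWithStats((g[140:180]>225).astype(np.uint8)); 
sc=[c[i]+[0,140] for i in range(1,n) if s[i,4]>100]; sc=np.array(sorted(map(tuple,sc)))/1.2+[150,100]; print('screws',sc)
R=Ro.from_quat(o['orientation']).as_matrix();h=R[:,0];u=-R[:,2];yv=R[:,1]
def pr(v):
    t,pz,px=v;a=np.radians(t);z=np.sin(a)*h+np.cos(a)*u;f=np.cos(a)*h-np.sin(a)*u;p=np.array(o['tcp_pos'])
    P=lambda F,y,Z:p+z*(Z-pz)+(F+px)*f+y*yv
    return proj('wrist',[P(38,-60,10),P(38,60,10),P(18,-22,82),P(18,22,82)],o)
obs=[214.1,426.6,225,280,382.4]
r=least_squares(lambda v:(lambda q:[q[0,0]-obs[0],q[1,0]-obs[1],q[0,1]-225,q[2,1]-280,q[3,0]-382.4])(pr(v)),[10,66,0]);print(r.x,r.fun,np.round(pr(r.x)))
E
```

```text
screws [[226.32205514 235.94924812]
 [413.04278416 236.16538953]]
[15.81289442 63.63864138  6.37126011] [-1.18942555 -0.19704597  0.093338   -0.06232873 -1.03264682] [[213. 225.]
 [426. 225.]
 [258. 280.]
 [381. 280.]]
```

jog_arm(
  delta_pos=[
    [-0.15,0,0.05],
    [-0.15,0,0.06],
    [-0.12,0,0.07],
    [0,0,0],
    [0,0,-0.5],
    [0,0,-0.5],
    [0,0,0],
    [0,0,0],
  ],
  yaw=[0,0,0,0,0,0,0,0],
)

```text
t: 16.08
tcp_pos: [427.3, -209.9, 186.1]
orientation: [0.965, -0.262, -0.001, -0.0]
ft_force: [0.7, 0.3, -2.2]
finger_gap: 43.3
gripper_force: 67.3
```

```bash
python3 - <<'E'
from h import *
o=bot.get_obs(); print(np.round(o['ft_force'],1),np.round(o['ft_torque'],2),np.round(o['tcp_pos'],1)); a=bot.capture('wrist'); b=bot.capture('side')[240:420,100:340]
save('roll3',np.hstack([cv2.resize(a[100:400,150:500],(420,360)),cv2.resize(b,(380,360))[:, :380]]))
E
```

```text
[ 0.7  0.3 -2.2] [-0.05  0.04 -0.01] [ 427.3 -209.9  186.1]
```

View pics/roll3.png

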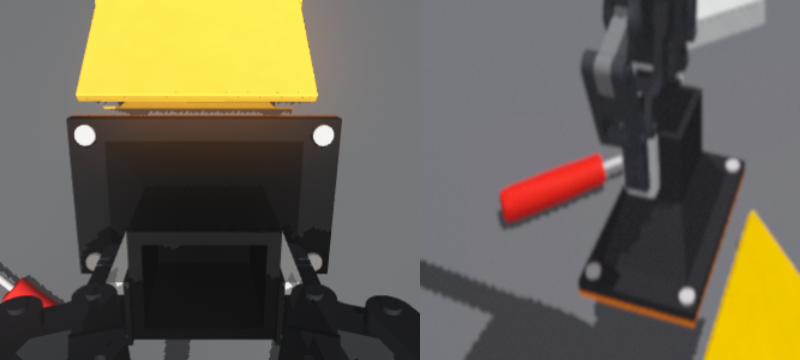

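```bash
cat > fit.py <<'E'
from h import *
from scipy.optimize import least_squares
def fit(obs,o):
    "obs: crop px (1.2 scale, offset 150,100) of flange top corners front-left/right, rear-left/right, neck top front left/right"
    ob=np.array(obs)/1.2+[150,100]
    R=Ro.from_quat(o['orientation']).as_matrix();p=np.array(o['tcp_pos'])
    M=np.array([[38,-60,10],[38,60,10],[-38,-60,10],[-38,60,10],[18,-22,82],[18,22,82]],float)
    def pts(v):
        t,yaw,pz,px,py=v; Q=Ro.from_euler('zy',[yaw,t],degrees=True)  # frame h,y',up
        q=Q.apply(M-[-px,-py,pz]); B=np.c_[R[:,0],-R[:,1],-R[:,2]]
        return p+(q*[1,-1,1]*[1,-1,1]*[1,-1,1])@B.T
    r=least_squares(lambda v:(proj('wrist',pts(v),o)-ob).ravel(),[0,0,64,6,0]); return r.x,r.fun
E
python3 - <<'E'
from fit import *
o=bot.get_obs()
x,f=fit([[67,121],[342,121],[80,272],[328,272],[127,232],[283,232]],o); print('tilt yaw pz px py',np.round(x,1),np.round(f,1))
E
```

```text
tilt yaw pz px py [ 1.4 -0.  64.1  7.8  0.4] [ 0.2 -1.5 -0.2 -1.3  1.3  1.2 -0.9  1.3  0.3  0.1 -0.6  0.3]
```

The picture shows the hood level: flange corners at crop (67,121)–(342,121) and (80,272)–(328,272). The fit gives a 1.4° tilt and puts the hood 8 mm ahead of the TCP. I'll carry it over the pocket.

```bash
python3 - <<'E'
from h import *
plan([538,227,186],101.55)
E
```

```text
t 16.18 tcp [ 427.1 -209.8  185.7] F [-0.2  0.1 -2.4] gap 43.3 yaw units -4.19 shift units [ 4.9030e+00 -1.0143e+01  5.0000e-03]
```

jog_arm(
  delta_pos=[
    [0,0,0],
    [0,0,0],
    [0,0,0],
    [0,0,0],
    [0,0,0],
    [0,0,0],
    [0.41,-0.845,0],
    [0.41,-0.845,0],
    [0.41,-0.845,0],
    [0.41,-0.845,0],
  ],
  yaw=[-0.7,-0.7,-0.7,-0.7,-0.7,-0.69,0,0,0,0],
)

```text
t: 17.42
tcp_pos: [464.7, -63.5, 186.1]
orientation: [0.995, 0.1, -0.001, -0.0]
ft_force: [1.2, 0.3, -2.6]
finger_gap: 43.3
gripper_force: 67.4
```

jog_arm(
  delta_pos=[
    [0.41,-0.845,0],
    [0.41,-0.845,0],
    [0.41,-0.845,0],
    [0.41,-0.845,0],
    [0.41,-0.845,0],
    [0.41,-0.845,0],
    [0.41,-0.845,0],
    [0.4,-0.845,0],
    [0,0,0],
  ],
  yaw=[0,0,0,0,0,0,0,0,0],
)

```text
t: 18.55
tcp_pos: [539.0, 228.5, 185.8]
orientation: [0.995, 0.102, -0.001, -0.0]
ft_force: [-0.2, -0.8, -2.2]
finger_gap: 43.4
gripper_force: 67.4
```

jog_arm(
  delta_pos=[
    [0,0,0.5],
    [0,0,0.6],
    [0,0,0.6],
    [0,0,0.3],
    [0,0,0],
    [0,0,0],
  ],
  yaw=[0,0,0,0,0,0],
)

```text
t: 19.3
tcp_pos: [540.2, 226.3, 108.0]
orientation: [0.995, 0.1, 0.001, -0.0]
ft_force: [-0.7, -0.1, -2.3]
finger_gap: 43.4
gripper_force: 67.4
```

```bash
python3 - <<'E'
from h import *
o=bot.get_obs(); print(np.round(o['ft_force'],1)); plan([538,227,82],101.55); a=bot.capture('wrist')
save('over',cv2.resize(a[20:400,90:550],(690,570)))
E
```

```text
[-0.7 -0.1 -2.3]
t 19.3 tcp [540.2 226.3 108. ] F [-0.7 -0.1 -2.3] gap 43.4 yaw units -0.01 shift units [-0.052 -0.029  0.651]
```

View pics/over.png

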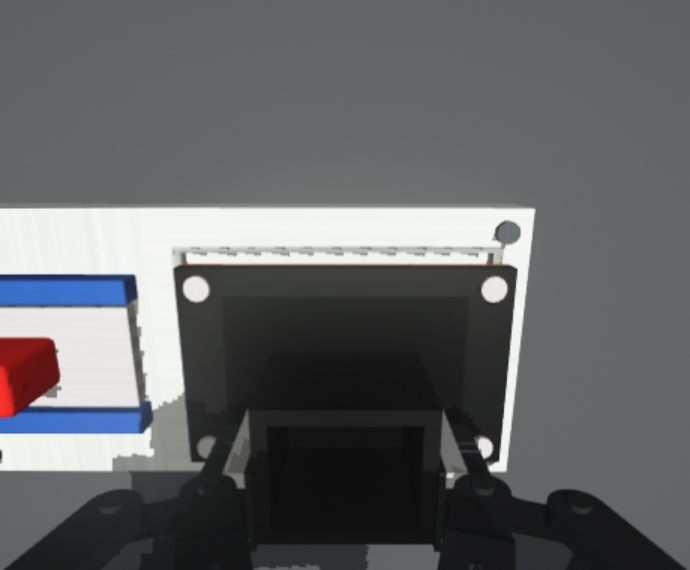

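The picture shows the hood over the pocket, flange front edge at crop (175,268)–(517,268). The pocket's far edge is at row 247 (173–503) and the block corner at (534,208). Checking the offsets numerically.

```bash
python3 - <<'E'
from fit import *
o=bot.get_obs(); print(np.round(o['tcp_pos'],1))
cv=lambda q:((np.array(q,float)/1.5+[90,20])-[150,100])*1.2
x,f=fit(cv([[175,268],[517,268],[190,463],[500,463],[248,411],[442,411]]),o); print('tilt yaw pz px py',np.round(x,1),np.round(f,1))
th=np.radians(11.55);N=np.array([[np.cos(th),-np.sin(th)],[np.sin(th),np.cos(th)]])
t=np.array([545.6,228.5])
X=[list(t+N@p)+[28] for p in ([58,-76],[43.5,65.5],[43.5,-65.5])]
print('pred crop',np.round((proj('wrist',X,o)-[90,20])*1.5,1).tolist(),'obs 534,208; 173,247; 503,247')
w=world('wrist',np.array([[534,208],[173,247],[503,247]])/1.5+[90,20],28,o)[:,:2]
print('pocket from each', [np.round(w[i]-N@np.array(p),1) for i,p in enumerate(([58,-76],[43.5,65.5],[43.5,-65.5]))])
R=Ro.from_quat(o['orientation']).as_matrix(); print('hood centre now',np.round(o['tcp_pos']+x[3]*R[:,0]+x[4]*R[:,1],1))
E
```

```text
[540.4 226.4 108.3]
tilt yaw pz px py [ 1.5 -0.  63.4  7.7  1.1] [-1.4  0.5  0.4  0.7  0.7 -0.4 -0.6 -0.2 -0.  -0.3  0.6 -0.2]
pred crop [[537.2, 207.3], [173.2, 244.8], [506.4, 245.0]] obs 534,208; 173,247; 503,247
pocket from each [array([545.1, 229.6]), array([544.7, 228.5]), array([544.6, 229.6])]
hood centre now [548.2 226.9 108.3]
```

jog_arm(
  delta_pos=[
    [-0.07,-0.075,0],
    [0,0,0.15],
    [0,0,0.15],
    [0,0,0],
    [0,0,0.06],
    [0,0,0.06],
    [0,0,0.06],
    [0,0,0],
  ],
  yaw=[0,0,0,0,0,0,0,0],
)

```text
t: 20.35
tcp_pos: [536.1, 228.7, 87.7]
orientation: [0.995, 0.1, -0.0, -0.0]
ft_force: [-0.2, -0.0, -0.6]
finger_gap: 43.5
gripper_force: 67.4
```

jog_arm(
  delta_pos=[
    [0,0,0.05],
    [0,0,0.05],
    [0,0,0],
    [0,0,0],
  ],
  yaw=[0,0,0,0],
)

```text
t: 20.85
tcp_pos: [536.0, 228.7, 83.9]
orientation: [0.995, 0.1, -0.0, -0.0]
ft_force: [-0.1, 1.0, -1.3]
finger_gap: 43.1
gripper_force: 67.4
```

jog_arm(
  delta_pos=[
    [0,0,0.03],
    [0,0,0.03],
    [0,0,0],
    [0,0,0],
  ],
  yaw=[0,0,0,0],
)

```text
t: 21.35
tcp_pos: [536.1, 228.7, 82.8]
orientation: [0.995, 0.1, 0.0, 0.0]
ft_force: [-4.1, -1.3, 5.9]
finger_gap: 43.3
gripper_force: 68.5
```

jog_arm(
  delta_pos=[
    [0,0,0.03],
    [0,0,0],
    [0,0,0],
  ],
  yaw=[0,0,0],
)

```text
t: 21.72
tcp_pos: [536.2, 228.8, 82.8]
orientation: [0.995, 0.1, 0.0, 0.0]
ft_force: [-6.0, -2.1, 11.7]
finger_gap: 43.0
gripper_force: 69.3
```

jog_arm(
  delta_pos=[
    [0,0,0.03],
    [0,0,0.03],
    [0,0,0],
    [0,0,0],
  ],
  yaw=[0,0,0,0],
)

```text
t: 22.22
tcp_pos: [536.1, 228.8, 82.7]
orientation: [0.995, 0.1, -0.0, 0.0]
ft_force: [-13.4, -4.6, 24.7]
finger_gap: 43.5
gripper_force: 70.9
```

```bash
python3 - <<'E'
from h import *
o=bot.get_obs(); print(np.round(o['ft_force'],1),np.round(o['ft_torque'],2)); im=bot.capture('wrist'); save('seat',im)
# flange/block boundary rows: brightness down columns, and left-right profile
g=cv2.cvtColor(im,cv2.COLOR_RGB2GRAY)
for x in (230,260,300,340,380,400): print('col',x,'rows150-215',g[150:215:2,x].tolist())
for y in (215,240,265,290): print('row',y,'L',g[y,186:226:2].tolist(),'R',g[y,405:455:2].tolist())
E
```

```text
[-13.4  -4.6  24.7] [-0.63  1.68 -0.08]
col 230 rows150-215 [106, 126, 140, 243, 243, 242, 242, 243, 244, 244, 244, 244, 243, 244, 242, 241, 243, 232, 200, 175, 242, 242, 243, 111, 53, 61, 61, 61, 61, 60, 67, 63, 56]
col 260 rows150-215 [108, 128, 144, 243, 243, 242, 241, 242, 243, 243, 244, 243, 243, 243, 241, 240, 243, 230, 194, 172, 143, 242, 241, 112, 56, 64, 63, 63, 62, 62, 60, 59, 59]
col 300 rows150-215 [111, 128, 137, 243, 242, 242, 240, 241, 243, 243, 243, 243, 241, 242, 240, 241, 243, 227, 151, 180, 142, 240, 240, 111, 55, 65, 64, 63, 63, 61, 60, 59, 58]
col 340 rows150-215 [110, 125, 130, 243, 243, 242, 240, 241, 242, 244, 244, 243, 242, 242, 241, 241, 243, 231, 156, 183, 142, 240, 239, 111, 54, 65, 65, 64, 63, 62, 62, 60, 60]
col 380 rows150-215 [109, 123, 130, 244, 244, 242, 240, 241, 242, 244, 245, 244, 242, 243, 241, 241, 244, 231, 179, 187, 141, 241, 240, 141, 55, 65, 64, 64, 63, 63, 61, 60, 60]
col 400 rows150-215 [109, 122, 129, 244, 244, 243, 241, 241, 242, 244, 245, 244, 242, 243, 242, 242, 244, 230, 181, 194, 140, 241, 240, 143, 54, 65, 65, 63, 63, 62, 62, 61, 61
[... 184 characters left out ...]
, 203, 200, 197, 190, 244, 244, 244, 244, 244]
row 240 L [243, 243, 243, 243, 243, 243, 242, 227, 228, 220, 170, 96, 57, 58, 58, 58, 57, 57, 57, 56] R [51, 51, 51, 51, 51, 52, 51, 51, 52, 51, 51, 51, 52, 71, 130, 213, 207, 201, 237, 242, 242, 242, 241, 241, 241]
row 265 L [243, 243, 243, 243, 243, 243, 243, 243, 232, 230, 229, 215, 92, 59, 56, 56, 56, 55, 54, 54] R [45, 45, 46, 45, 45, 45, 46, 46, 45, 44, 45, 45, 77, 213, 215, 212, 209, 242, 242, 243, 243, 243, 242, 242, 242]
row 290 L [241, 242, 242, 241, 241, 241, 241, 241, 241, 202, 190, 160, 134, 94, 52, 46, 44, 44, 43, 42] R [42, 42, 41, 42, 42, 42, 42, 42, 42, 41, 42, 77, 223, 221, 221, 238, 243, 243, 243, 243, 243, 243, 243, 243, 230]
```

```bash
python3 - <<'E'
from h import *
o=bot.get_obs(); im=cv2.imread('pics/seat.png'); g=cv2.cvtColor(im,cv2.COLOR_BGR2GRAY).astype(float)
th=np.radians(11.55);N=np.array([[np.cos(th),-np.sin(th)],[np.sin(th),np.cos(th)]]);t=np.array([544.8,229.2])
P=lambda l:np.round(proj('wrist',[list(t+N@np.array(p[:2]))+[p[2]] for p in l],o),1).tolist()
print('block far corners',P([[58,-76,28],[58,0,28]]),'chamfer far',P([[43.5,0,28],[40.5,0,25],[40.5,0,18]]))
print('flush centred flange: front mid, front corners, rear corners',P([[38,0,28],[38,60,28],[38,-60,28],[-38,60,28],[-38,-60,28]]),'seal front',P([[38,0,18]]))
d=np.gradient(g,axis=0)
for x in (240,300,360,400): print(x,'strong row edges',[(int(r),int(d[r,x])) for r in range(150,205) if abs(d[r,x])>25])
for y in (225,240,265,290,305,315,320,325,330): 
    e=np.gradient(g[y]); print(y,[(int(c),int(e[c])) for c in list(range(190,225))+list(range(410,450)) if abs(e[c])>35])
E
```

```text
block far corners [[471.4, 155.7], [320.6, 155.4]] chamfer far [[320.6, 184.2], [320.6, 189.1], [320.5, 186.9]]
flush centred flange: front mid, front corners, rear corners [[320.6, 194.8], [205.3, 194.8], [435.7, 195.0], [218.3, 322.9], [422.3, 323.1]] seal front [[320.5, 191.5]]
240 strong row edges [(154, 38), (155, 50), (191, 49), (195, -80), (196, -81)]
300 strong row edges [(154, 37), (155, 53), (184, -36), (185, -38), (191, 49), (195, -64), (196, -78), (197, -28)]
360 strong row edges [(154, 34), (155, 57), (184, -31), (185, -25), (191, 50), (195, -50), (196, -83), (197, -43)]
400 strong row edges [(154, 32), (155, 57), (156, 25), (184, -33), (189, -27), (191, 50), (195, -48), (196, -85), (197, -44)]
225 [(204, -37), (205, -43), (434, 47), (435, 63)]
240 [(206, -49), (207, -37), (433, 65), (434, 41)]
265 [(208, -38), (209, -61), (210, -40), (430, 68), (431, 60)]
290 [(427, 64), (428, 73)]
305 [(425, 48), (426, 77), (427, 45)]
315 [(222, 37), (410, 52), (417, -89), (418, -83), (424, 52), (425, 77), (426, 43)]
320 [(410, 58), (417, -59), (418, -93), (419, -38), (424, 88), (425, 78), (449, -69)]
325 [(217, -44), (411, 66), (412, 63), (414, -58), (422, 94), (423, 97), (448, -51), (449, -68)]
330 [(413, 49), (414, 100), (415, 51), (448, -68), (449, -43)]
```

jog_arm(
  delta_pos=[
    [0,0,-0.1],
    [0.05,0,0],
    [0,0,0],
    [0,0,0],
  ],
  yaw=[0,0,0,0],
)

```text
t: 22.78
tcp_pos: [538.0, 229.2, 82.9]
orientation: [0.995, 0.1, -0.0, 0.0]
ft_force: [-4.9, -1.2, 8.7]
finger_gap: 43.1
gripper_force: 68.5
```

jog_arm(
  delta_pos=[
    [0,0,0.06],
    [-0.03,0,0.02],
    [-0.03,0,0.02],
    [0,0,0],
    [0,0,0],
  ],
  yaw=[0,0,0,0,0],
)

```text
t: 23.4
tcp_pos: [537.6, 229.1, 82.5]
orientation: [0.995, 0.1, 0.002, -0.0]
ft_force: [-9.0, -3.0, 23.8]
finger_gap: 42.9
gripper_force: 70.6
```

```bash
cat > seat.py <<'E'
from h import *
import sys
o=bot.get_obs(); print('t',o['t'],np.round(o['tcp_pos'],1),np.round(o['ft_force'],1),np.round(o['ft_torque'],2)); im=bot.capture('wrist'); save(sys.argv[1],im)
g=cv2.cvtColor(im,cv2.COLOR_RGB2GRAY).astype(float)
th=np.radians(11.55);N=np.array([[np.cos(th),-np.sin(th)],[np.sin(th),np.cos(th)]]);t=np.array([544.8,229.2])
P=lambda l:np.round(proj('wrist',[list(t+N@np.array(p[:2]))+[p[2]] for p in l],o),1).tolist()
print('pred block far,chamfer,sealfront,flangefront,frontcorners,rearcorners',P([[58,0,28],[43.5,0,28],[38,0,18],[38,0,28],[38,60,28],[38,-60,28],[-38,60,28],[-38,-60,28]]))
d=np.gradient(g,axis=0)
b=int(P([[58,0,28]])[0][1])
for x in (270,300,360): print(x,[(int(r),int(d[r,x])) for r in range(b-5,b+60) if abs(d[r,x])>25])
for y in (b+70,b+85,b+110,b+150): 
    e=np.gradient(g[y]); print(y,[(int(c),int(e[c])) for c in list(range(190,228))+list(range(405,450)) if abs(e[c])>35])
E
python3 seat.py seat2
```

```text
t 23.4 [537.6 229.1  82.5] [-9.  -3.  23.8] [-0.47  1.02 -0.08]
pred block far,chamfer,sealfront,flangefront,frontcorners,rearcorners [[320.7, 159.0], [320.7, 187.7], [320.6, 194.8], [320.6, 198.2], [205.8, 198.2], [435.5, 198.4], [218.6, 325.9], [422.3, 326.1]]
270 [(158, 52), (159, 31), (193, 29), (195, -77), (196, -79)]
300 [(158, 47), (159, 40), (187, -30), (188, -41), (194, 33), (195, -60), (196, -78)]
360 [(158, 47), (159, 40), (187, -31), (188, -40), (194, 38), (195, -48), (196, -83), (197, -27)]
229 [(205, -47), (434, 64), (435, 64)]
244 [(206, -40), (207, -46), (432, 42), (433, 67)]
269 [(209, -53), (210, -50), (430, 67), (431, 53)]
309 [(425, 42), (426, 76), (427, 45)]
```

jog_arm(
  delta_pos=[
    [-0.03,0,0],
    [0,0,-0.06],
    [0,0,0],
  ],
  yaw=[0,0,0],
)

```text
t: 23.82
tcp_pos: [537.1, 229.0, 82.5]
orientation: [0.995, 0.1, 0.003, -0.0]
ft_force: [-1.6, -0.5, 10.1]
finger_gap: 43.2
gripper_force: 68.8
```

jog_arm(
  delta_pos=[
    [0,0,0],
    [0,0,0],
    [0,0,0],
    [0,0,0],
    [0,0,0],
  ],
  yaw=[0,0,0,0,0],
  fingers=65,
)

```text
t: 24.45
tcp_pos: [534.4, 228.3, 80.1]
orientation: [0.995, 0.1, -0.0, 0.0]
ft_force: [0.0, -0.6, -0.5]
finger_gap: 55.5
gripper_force: 0.0
```

```bash
python3 seat.py seat3
```

```text
t 24.45 [534.4 228.3  80.1] [ 0.  -0.6 -0.5] [-0.01 -0.01 -0.  ]
pred block far,chamfer,sealfront,flangefront,frontcorners,rearcorners [[320.5, 152.1], [320.4, 181.6], [320.4, 189.1], [320.4, 192.3], [203.2, 192.3], [437.6, 192.5], [216.7, 322.7], [423.8, 322.9]]
270 [(151, 47), (152, 41), (187, 38), (190, -65), (191, -82), (192, -31)]
300 [(151, 47), (152, 41), (181, -26), (182, -26), (188, 32), (189, 37), (190, -47), (191, -81), (192, -30)]
360 [(151, 48), (152, 41), (182, -28), (188, 47), (190, -65), (191, -82), (192, -31)]
222 [(202, -39), (203, -39), (436, 48), (437, 62)]
237 [(204, -54), (205, -36), (435, 64), (436, 41)]
262 [(206, -37), (207, -58), (208, -35), (432, 67), (433, 60)]
302 [(427, 41), (428, 76), (429, 36)]
```

```bash
python3 - <<'E'
from h import *
o=bot.get_obs(); im=cv2.imread('pics/seat3.png')[:,:,::-1]
th=np.radians(11.55);N=np.array([[np.cos(th),-np.sin(th)],[np.sin(th),np.cos(th)]]);t=np.array([544.8,229.2])
P=lambda l:np.round(proj('wrist',[list(t+N@np.array(p[:2]))+[p[2]] for p in l],o),1).tolist()
for s in (1,-1): print('x=15: chamfer outer, wall top, flange top flush, flange top +5, wall bottom',P([[15,s*65.5,28],[15,s*62.5,25],[15,s*60,28],[15,s*60,33],[15,s*62.5,18]]))
y=int(P([[15,60,28]])[0][1]); print(y)
print('L',[(c,im[y,c].tolist()) for c in range(188,214)]); print('R',[(c,im[y,c].tolist()) for c in range(426,456)])
x=340
print('col',[(r,im[r,x].tolist()) for r in range(178,198)])
E
python3 - <<'E'
import cv2,numpy as np
g=cv2.imread('pics/seat3.png',0)
n,l,s,c=cv2.connectedComponentsWithStats((g>170).astype(np.uint8))
print([(s[i].tolist(),np.round(c[i],1).tolist()) for i in range(1,n) if 60<s[i,4]<900])
E
```

```text
x=15: chamfer outer, wall top, flange top flush, flange top +5, wall bottom [[197.4, 235.3], [204.8, 233.7], [207.7, 235.3], [204.8, 238.2], [208.8, 230.1]]
x=15: chamfer outer, wall top, flange top flush, flange top +5, wall bottom [[443.4, 235.5], [436.0, 233.9], [433.1, 235.5], [436.1, 238.3], [432.0, 230.2]]
235
L [(188, [244, 245, 242]), (189, [244, 245, 242]), (190, [244, 245, 242]), (191, [244, 245, 242]), (192, [244, 245, 242]), (193, [244, 245, 242]), (194, [244, 245, 242]), (195, [244, 245, 242]), (196, [238, 240, 236]), (197, [229, 231, 227]), (198, [227, 229, 223]), (199, [226, 228, 222]), (200, [222, 226, 218]), (201, [218, 221, 214]), (202, [213, 216, 209]), (203, [208, 211, 204]), (204, [151, 154, 148]), (205, [91, 93, 89]), (206, [80, 82, 79]), (207, [63, 64, 63]), (208, [55, 56, 55]), (209, [55, 56, 56]), (210, [55, 56, 55]), (211, [55, 56, 55]), (212, [55, 56, 55]), (213, [55, 56, 55])]
R [(426, [49, 50, 48]), (427, [49, 50, 48]), (428, [48, 49, 48]), (429, [49, 49, 49]), (430, [48, 49, 49]), (431, [48, 49, 48]), (432, [49, 50, 49]), (433, [78, 80, 77]), (434, [79, 
[... 451 characters left out ...]
3, 244, 241]), (454, [243, 244, 241]), (455, [243, 244, 241])]
col [(178, [241, 243, 239]), (179, [242, 244, 240]), (180, [243, 244, 241]), (181, [230, 232, 228]), (182, [162, 164, 158]), (183, [146, 148, 142]), (184, [179, 183, 176]), (185, [184, 188, 180]), (186, [166, 170, 163]), (187, [138, 140, 134]), (188, [155, 157, 151]), (189, [213, 217, 209]), (190, [225, 214, 199]), (191, [146, 101, 71]), (192, [57, 52, 47]), (193, [47, 48, 46]), (194, [54, 55, 53]), (195, [60, 61, 59]), (196, [59, 60, 59]), (197, [58, 59, 58])]
[([210, 200, 17, 17, 234], [218.0, 207.9]), ([413, 200, 17, 17, 234], [421.0, 207.9]), ([621, 381, 10, 10, 86], [625.4, 385.5]), ([608, 393, 20, 51, 282], [617.2, 416.8])]
```

Pixel profiles show the flange edges at 207.3 and 432.7, against 207.7 and 433.1 predicted for a flush, centred hood. It is seated, so I'll retreat and close the latch.

jog_arm(
  delta_pos=[
    [0,0,-0.2],
    [0,0,-0.5],
    [0,0,-0.9],
    [0,0,-0.9],
    [0,0,0],
    [0,0,0],
  ],
  yaw=[0,0,0,0,0,0],
)

```text
t: 25.25
tcp_pos: [534.1, 228.3, 180.1]
orientation: [0.995, 0.1, -0.0, 0.0]
ft_force: [-0.4, -0.5, 0.2]
finger_gap: 55.3
gripper_force: 0.0
```

```bash
python3 - <<'E'
from h import *
plan([519.8,351.7,64],101.55)
E
```

```text
t 25.25 tcp [534.1 228.3 180.1] F [-0.4 -0.5  0.2] gap 55.3 yaw units -0.0 shift units [ 0.268 -3.095  2.903]
```

jog_arm(
  delta_pos=[
    [0.07,-0.78,0],
    [0.07,-0.78,0],
    [0.07,-0.77,0],
    [0.06,-0.77,0],
    [0,0,0.8],
    [0,0,0.8],
    [0,0,0.8],
    [0,0,0.5],
    [0,0,0],
    [0,0,0],
  ],
  yaw=[0,0,0,0,0,0,0,0,0,0],
)

```text
t: 26.5
tcp_pos: [521.1, 352.4, 65.2]
orientation: [0.995, 0.1, 0.001, -0.0]
ft_force: [0.9, -0.7, -0.2]
finger_gap: 54.9
gripper_force: 0.0
```

jog_arm(
  delta_pos=[
    [0,0,0],
    [0,0,0],
    [0,0,0],
    [0,0,0],
    [0,0,0],
  ],
  yaw=[0,0,0,0,0],
  fingers=0,
)

```text
t: 27.12
tcp_pos: [521.4, 352.5, 66.1]
orientation: [0.995, 0.1, 0.001, -0.0]
ft_force: [-1.1, -0.5, 4.9]
finger_gap: 24.8
gripper_force: 59.9
```

jog_arm(
  delta_pos=[
    [0,0.15,0],
    [0,0.2,0],
    [0,0.2,0],
    [0,0.15,0],
    [0,0.1,0],
    [0,0,0],
  ],
  yaw=[0,0,0,0,0,0],
)

```text
t: 27.88
tcp_pos: [527.7, 321.3, 66.1]
orientation: [0.995, 0.1, 0.001, -0.001]
ft_force: [-1.4, -0.1, 5.9]
finger_gap: 24.9
gripper_force: 59.9
```

jog_arm(
  delta_pos=[
    [0,0.05,0],
    [0,0.05,0],
    [0,0,0],
  ],
  yaw=[0,0,0],
)

```text
t: 28.25
tcp_pos: [528.2, 318.9, 66.1]
orientation: [0.995, 0.1, 0.001, -0.002]
ft_force: [-1.4, 4.3, 4.8]
finger_gap: 25.1
gripper_force: 59.8
```

jog_arm(
  delta_pos=[
    [0,0.05,0],
    [0,0,0],
  ],
  yaw=[0,0],
)

```text
t: 28.5
tcp_pos: [528.2, 318.8, 66.1]
orientation: [0.995, 0.1, 0.002, -0.003]
ft_force: [-3.1, 9.8, 4.3]
finger_gap: 25.0
gripper_force: 59.7
```

jog_arm(
  delta_pos=[
    [0,0,0],
    [0,0,0],
    [0,0,0],
    [0,0,0],
    [0,0,-0.2],
    [0,0,-0.7],
    [0,0,-1],
    [0,0,-1],
    [0,0,0],
    [0,0,0],
  ],
  yaw=[0,0,0,0,0,0,0,0,0,0],
  fingers=55,
)

```text
t: 29.75
tcp_pos: [527.6, 314.6, 180.2]
orientation: [0.995, 0.1, -0.0, 0.0]
ft_force: [1.0, 0.2, -0.3]
finger_gap: 46.8
gripper_force: 0.0
```

```bash
python3 - <<'E'
from h import *
o=bot.get_obs(); im=bot.capture('wrist'); save('end',im); print(o['t'],np.round(o['tcp_pos'],1),np.round(o['ft_force'],1),o['finger_gap'])
hsv=cv2.cvtColor(im,cv2.COLOR_RGB2HSV); m=(((hsv[...,0]<8)|(hsv[...,0]>172))&(hsv[...,1]>150)&(hsv[...,2]>60)).astype(np.uint8)
n,l,s,c=cv2.connectedComponentsWithStats(m)
for i in range(1,n):
    if s[i,4]>200: print('red',s[i],np.round(world('wrist',[c[i]],68,o),1))
top=bot.capture('top'); save('topend',top); a=cv2.imread('pics/top0.png')[:,:,::-1]
for n in ['finished_hood','screwdriver','grease_jar','steel_tube','hood_neck','latch_knob']: print(n,[(np.round(d['position']).tolist(),round(d['p'],2)) for d in bot.find_in(n,'top')][:2])
g=cv2.cvtColor(im,cv2.COLOR_RGB2GRAY); n,l,s,c=cv2.connectedComponentsWithStats((g>170).astype(np.uint8))
for i in range(1,n):
    if 30<s[i,4]<900: print('blob',s[i].tolist(),np.round(world('wrist',[c[i]],28,o)[0,:2],1))
E
```

```text
29.75 [527.6 314.6 180.2] [ 1.   0.2 -0.3] 46.81101135399255
red [297 231  35  28 926] [[526.9 317.6  68. ]]
red [ 578  390   37   54 1190] [[423.8  47.2  68. ]]
finished_hood [([673.0, -12.0, 10.0], 0.57)]
screwdriver [([372.0, -17.0, 23.0], 0.83)]
grease_jar [([758.0, 149.0, 85.0], 0.81)]
steel_tube [([759.0, -111.0, 26.0], 0.6), ([512.0, 295.0, 34.0], 0.45)]
hood_neck [([544.0, 220.0, 35.0], 0.92)]
latch_knob [([522.0, 303.0, 39.0], 0.93), ([502.0, -248.0, 28.0], 0.73)]
blob [14, 122, 11, 11, 95] [561.3 555.7]
blob [16, 154, 10, 11, 88] [536.8 555.6]
blob [357, 188, 11, 12, 103] [563.8 286.4]
blob [487, 189, 11, 11, 98] [584.7 183.6]
blob [358, 261, 7, 10, 41] [503.9 272.5]
blob [23, 268, 10, 9, 66] [438.4 555.4]
blob [25, 294, 9, 8, 59] [413.5 555.5]
blob [601, 317, 27, 82, 369] [461.6  14.6]
blob [31, 383, 9, 7, 47] [315.2 555.4]
blob [33, 403, 8, 6, 40] [290.5 555.2]
```

```bash
python3 -c "
from plant import bot
print(bot.finish_job())"
```

```text
the job is handed in; nothing more can be done
None
```

The hood is in the pocket, seal down and flush with the block, and the latch is fully home over its flange. I let go and handed the job in at about 30 s. The screwdriver, jar, tube and finished hood measured where they started; the hand-in gave back no verdict.

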